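# Lock the test kiln's lid open with its safety pin

## Task

Lift the lid of the small kiln and swing it gently all the way over until it rests on its stop, never letting it slam. Then take the lid safety pin from the white brush rest and slide it tip first through the brass bushing in the kiln's side bracket and on through the brass bushing of the lid arm behind it, until its collar is home against the bracket bushing and the pin spans both. Finish still gripping the pin there, so that I can fit the clip, and leave everything else on the table where it stands.

Things in the scene. Friction and masses are not known exactly. Their poses are not given: they have to be found in the camera images.
- kiln: Bench-top test kiln, fixed. Case 160 (x) x 220 (y) x 115 mm high, 156 mm with the lid shut; origin under its centre on the table, z up. Its front, with the lid handle, faces its own -x; the hinge runs along y at the back. Lock bracket on its +y side: a steel plate at y 174 to 180, x -14 to 134, z 90 to 140 mm (158 at its rear end) with the outer bushing. The pin goes in along the kiln's -y.
- lid (a joint): Lid angle in rad: 0 shut, 1.78 open and resting on its stop (12 degrees past upright, where its weight keeps it). It balances at about 1.3: let go below that it falls shut, above it falls back onto the stop, so guide it all the way. Lid 0.8 kg, 160 x 218 x 41 mm thick, free-swinging hinge.
- lid_handle (a point): Middle of the lid's wooden bar handle: round bar 14 mm across, 100 mm long along the kiln's y, on a stand-off at each end, 42 mm in front of the lid's front face; 135 mm above the table while the lid is shut. It may turn between the fingers, so the lid can be swung with the gripper pointing down throughout.
- lid_hinge (a point): Middle of the lid's hinge axis (along the kiln's y), 115 mm above the table, 209 mm behind and 20 mm below the handle while the lid is shut. The handle goes on an arc about it, up and back.
- bush_outer (a point): Centre of the outer mouth (+y end) of the bracket's brass bushing, 115 mm above the table, 80 mm off the kiln's case, 55 mm in front of the hinge axis. Bushing axis along the kiln's y, bore 16 mm, outside 29 mm, 22 mm long. The axes of this point are those of the kiln.
- bush_inner (a point): Centre of the lid arm's brass bushing, bore 16 mm, outside 29 mm, 16 mm long, axis along the kiln's y; it moves with the lid (axes of this point are those of the lid). With the lid on its stop it lies in line with bush_outer, 52 mm further in along the kiln's -y; 20 mm further in is the case.
- rest: White ceramic brush rest, fixed, 70 (x) x 114 (y) x 42 mm high with three notches along its x; origin under its centre.
- pin: Lid safety pin, 0.1 kg, level in the rest's middle notch, axis 36 mm above the table. Origin on its axis at the collar's front face; +x runs along the rod to the tip. Steel rod 12 mm across, 72 long, last 10 tapering to 5; collar 26 across, x -5 to 0; round wooden handle 20 across, x -65 to -5, free all round: grip it near x = -35 mm. The rest carries the rod at x = 7 and 55 mm.
- pin_tip (a point): Tip of the pin, on its axis 72 mm from the collar's front face.
- jar_pink: Bystander, to be left alone: pink screw-top glaze jar, 68 mm across, 80 mm tall; origin under its centre.
- jar_yellow: Bystander, to be left alone: cream glaze jar with a yellow cap, 64 mm across, 85 mm tall; origin under its centre.
- jar_teal: Bystander, to be left alone: teal glaze jar with a black cap, 68 mm across, 75 mm tall; origin under its centre.
- brush_jar: Bystander, to be left alone: blue pot of paint brushes, 72 mm across, 100 mm tall, the brushes reaching 230 mm high and 60 mm out from its axis; origin under its centre.
- bowl: Bystander, to be left alone: white bowl, 110 mm across, 50 mm tall; origin under its centre.
- test_tiles: Bystander, to be left alone: stack of four test tiles, 60 x 45 x 28 mm; origin under its centre.
- brush: Bystander, to be left alone: flat paint brush lying along its x axis, 200 x 42 mm, 20 mm thick; origin under its centre, at its own middle.
There are look-alikes about, which are no part of the job. What is meant by the pin is not blue, and is the smaller of those in its own colour.

How it is judged:
By the outcome, as a careful person would: the job done as asked, in the order asked, and still so for the second after the job is handed in, while the arm keeps its last pose, push and grip.
It also fails if it takes over 69 s, if anything falls off the work surface, if the arm or the gripper's body presses on something with over 40 N, if the wrist force passes 120 N, or if a joint passes its speed limit or range.

## Robot

A 6-joint arm with a two-finger parallel gripper is mounted at the origin on the work surface. World frame = base frame: x ahead of the robot, y to its left, z up, the work surface at z = 0. Lengths are in m, angles in rad, forces in N, time in s.
With the tool pointing down it reaches from about 0.425 to 0.95 m from the base axis. Payload 3.5 kg.
Tool frame: the origin (TCP) lies midway between the tips of the shut fingers; the grasp point (between the pads) lies 19 mm behind it (bot.grip_point_offset is the distance from the TCP to the grasp point, in m); z points along the fingers, y is the direction in which the jaws open and shut (so a half turn about z gives the same grasp; the last joint's range is limited). The gripper opens to 85 mm and grips with 20 to 120 N. Pads are 22 mm wide; open, the fingers measure 114 mm over their backs; the gripper's body (76 mm by 85 mm) begins 54 mm behind the grasp point. The pads swing forward as they close: fully open they stand 13 mm farther back than shut.
Start: joints at [0.978, 0.286, 1.577, -0, 1.279, -0.15], TCP at [0.289, 0.61, 0.231] pointing down, gripper open.
Joint ranges: [-2.77, 2.77], [-0.9, 2.22], [0.21, 2.48], [-1.53, 4.67], [0.24, 2.81], [-2.84, 2.84]. Speed limits (rad/s): [2.79, 2.79, 3.14, 3.14, 3.14, 3.14].

## Interface

Orientations are given as a unit quaternion [x, y, z, w].
In Python, from cell import bot gives the robot as it stands.
- The arm moves only by the tool servo_tool, never from a script. Its argument "targets" is a list that holds one entry, the list of rows, each a list of 5 numbers: the shift along the tool's x, y, z in cm, then the turn about the tool's z in degrees, then the opening in per cent of the stroke, from 0 (shut) to 100 (fully open). A call has 1 to 5 rows; each row is the pose to reach, as a shift and turn from the pose commanded when the call began, along the tool's axes at that moment; what a row does not reach only later rows make up. A row lasts 1/10 s, in which the tool goes at most 50 mm and 8.59 degrees, less where a joint would pass 70% of its speed; a pose out of reach is approached as far as the arm can. A call with a gripper value outside its range is refused whole. The fingers move at their own pace and stop on an object; "grip_force" is the grip in N (left out, the last holds). Time passes only in rows, so rows that repeat a pose let the fingers close. It gives the time, the measured TCP pose, the force and the opening at its end, in the units of the state.
- bot.sense(): the state, without advancing time (a new reading comes with each control period).
- bot.read_camera(name): name is "side" or "top" or "wrist"; returns the picture (384x512x3 uint8, red, green, blue); there is no depth.
- bot.camera_model(name): a dict with "K" (3x3 intrinsics, pixels), "rvec" (rotation vector, rad) and "tvec" (3), from world to camera coordinates, as OpenCV has them. Camera axes: x right, y down, z forward; pixel columns grow to the right and rows downward; lengths in m; the calibration is good to about 2 mm. A picture is of the moment at which its call begins: read the wrist's pose just before it. camera_model takes no time and is no camera call; for the wrist camera it gives the pose at the moment of the call.
- bot.close_job(): hands the job in, once; it reports no verdict.
Trained networks look in the newest picture that a camera, given by its name, has taken for a name from the list of things; names that differ only in an ending like _2 or _b are one class to them, and where a whole thing is asked for, a point or a joint stands for the part that bears it (a point fixed in the world has none). Each returns a list of dicts, best first, with "confidence" (0 to 1); they miss things now and then, are a little off and sometimes report something else, mostly with a low value. They report only what shows in the picture. A call takes as long as a camera call. They do not tell look-alikes from the thing itself.
- bot.recognise(camera, thing): "bbox" ([left, top, right, bottom] in pixels, round what is visible of it).
- bot.outline_of(camera, thing): "pixels" (384x512 bool, what is visible of it) and "bbox" ([left, top, right, bottom] in pixels, round what is visible of it).
The state is a dict: "time_s": time; "joint_positions": joint angles; "qvel": joint speeds; "joint_efforts": joint torques, N m; "ee_pos": TCP position; "tool_rot": TCP orientation; "wrist_force": force on the tool from outside, world axes, zero at the start; "ft_torque": the same for the moment, N m; "width": finger opening in m.
Only numpy, scipy, OpenCV 4.12 (cv2) and the standard library are available. Lean on these libraries where they do the work, as an engineer would, in place of code of your own. Each camera call takes 0.05 s, during which the arm holds its last target.

## Working session

There is one attempt and no reset: what is moved stays moved. The work goes in short steps, Python scripts to look and compute and a tool call to move; the robot and the scene stay as the last step left them, time stands still between calls to the robot, and variables do not carry over. Pictures are saved under pics/ and viewed, and the job is handed in when it is done.

Besides the shell and the picture viewer there is one more tool, called after "Emit:" in YAML: its name, and indented under it one key for each argument. servo_tool: Moves the arm, as the interface text tells. Its arguments: {"type":"object","properties":{"targets":{"type":"array"},"grip_force":{"type":"number"}},"required":["targets"]}

```bash
mkdir -p pics; ls
python3 - <<'E'
from cell import bot
import cv2
s=bot.sense()
print({k:s[k] for k in s})
for c in ["side","top","wrist"]:
    im=bot.read_camera(c); cv2.imwrite(f"pics/a_{c}.png",im[:,:,::-1])
    m=bot.camera_model(c); print(c,m)
E
```

```text
pics
{'time_s': 0.0, 'joint_positions': array([ 9.78013335e-01,  2.87164153e-01,  1.57819552e+00, -6.89915161e-06,
        1.27861207e+00, -1.49973749e-01]), 'qvel': array([-0.00097279, -0.00089973,  0.00015164, -0.00233453,  0.00144473,
       -0.00123757]), 'joint_efforts': array([ 6.81809815e-04, -4.05993497e+01, -2.92623442e+01, -1.14309917e-04,
        5.82404537e-03, -1.33892453e-05]), 'ee_pos': array([0.2888049 , 0.60935643, 0.22993817]), 'tool_rot': array([ 2.19599045e-01,  9.75589486e-01, -1.10964829e-03, -4.28608464e-04]), 'wrist_force': array([-0.30934041, -0.00239492, -0.5418363 ]), 'ft_torque': array([-0.01679665,  0.00066998, -0.03282328]), 'width': 0.08542044875431747}
side {'K': array([[476.05500009,   0.        , 253.29872569],
       [  0.        , 476.05500009, 195.77500836],
       [  0.        ,   0.        ,   1.        ]]), 'rvec': array([ 0.44120854, -2.74356721,  1.12937573]), 'tvec': array([0.4356977 , 0.18435491, 1.83299696])}
top {'K': array([[348.62872963,   0.        , 250.51413774],
       [  0.        , 348.62872963, 187.78380105],
       [  0.        ,   0.        ,   1.        ]]), 'rvec': array([ 2.14190222, -2.13254001,  0.18558822]), 'tvec': array([-0.00819591,  0.49271086,  1.08780881])}
wrist {'K': array([[283.53725552,   0.        , 254.35672404],
       [  0.        , 283.53725552, 192.19407521],
       [  0.        ,   0.        ,   1.        ]]), 'rvec': array([-2.40748743, -1.5218876 , -0.25340536]), 'tvec': array([-0.6732875 , -0.04292861,  0.38130201])}
```

View pics/a_side.png

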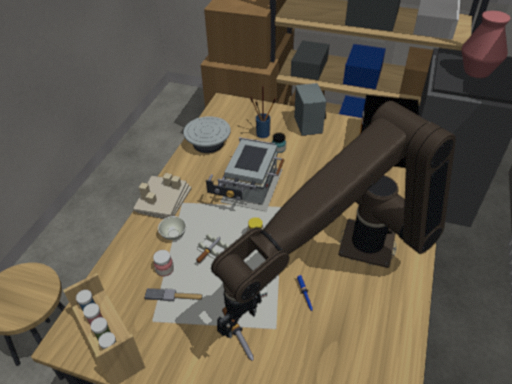

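View pics/a_top.png

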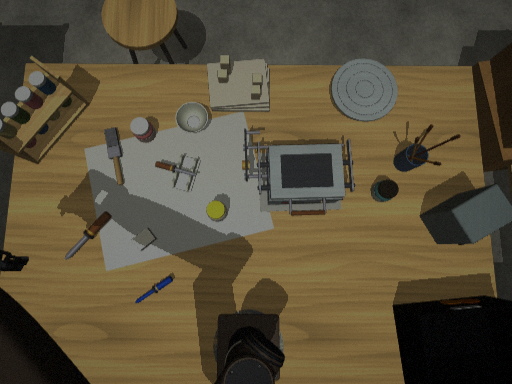

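View pics/a_wrist.png

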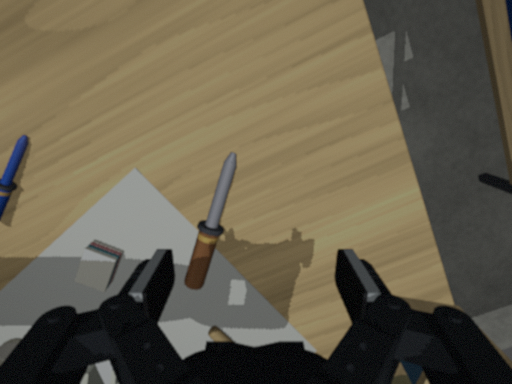

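```bash
cat > h.py <<'E'
import numpy as np,cv2
from cell import bot
from scipy.spatial.transform import Rotation as R
def cam(c):
    m=bot.camera_model(c); return np.array(m["K"]),R.from_rotvec(m["rvec"]).as_matrix(),np.array(m["tvec"])
def proj(c,P,m=None):
    K,Rm,t=m or cam(c); p=(np.atleast_2d(P)@Rm.T+t)@K.T; return p[:,:2]/p[:,2:]
def ray(c,uv,m=None):
    K,Rm,t=m or cam(c); d=Rm.T@np.linalg.inv(K)@np.array([uv[0],uv[1],1.]); return -Rm.T@t,d
def atz(c,uv,z,m=None):
    o,d=ray(c,uv,m); return o+d*(z-o[2])/d[2]
def crop(im,x0,y0,x1,y1,k,name):
    cv2.imwrite("pics/"+name,cv2.resize(im[y0:y1,x0:x1,::-1],None,fx=k,fy=k,interpolation=cv2.INTER_CUBIC))
E
python3 - <<'E'
from h import *
im=bot.read_camera("top")
crop(im,135,110,365,230,3,"top_crop.png")
im2=bot.read_camera("side")
crop(im2,130,120,300,270,4,"side_crop.png")
for c in ["top","side"]:
  for t in ["kiln","lid","lid_handle","bush_outer","bush_inner","rest","pin","jar_yellow","bowl"]:
    r=bot.recognise(c,t)
    print(c,t,[(np.round(q["bbox"]).tolist(),round(q["confidence"],2)) for q in r])
print(bot.sense()["time_s"])
E
```

```text
top kiln [([242.0, 130.0, 354.0, 215.0], 0.61)]
top lid [([256.0, 140.0, 353.0, 214.0], 0.88)]
top lid_handle [([259.0, 138.0, 356.0, 214.0], 0.7)]
top bush_outer []
top bush_inner [([254.0, 142.0, 354.0, 214.0], 0.82)]
top rest [([169.0, 152.0, 200.0, 193.0], 0.93), ([238.0, 130.0, 356.0, 214.0], 0.17)]
top pin [([65.0, 214.0, 111.0, 259.0], 0.84), ([135.0, 278.0, 175.0, 301.0], 0.65), ([154.0, 161.0, 194.0, 176.0], 0.47)]
top jar_yellow [([206.0, 202.0, 225.0, 221.0], 0.83)]
top bowl [([174.0, 102.0, 210.0, 133.0], 0.58), ([255.0, 139.0, 355.0, 214.0], 0.55)]
side kiln [([208.0, 134.0, 284.0, 210.0], 0.82), ([218.0, 136.0, 283.0, 186.0], 0.37)]
side lid [([218.0, 138.0, 284.0, 193.0], 0.95), ([160.0, 217.0, 187.0, 238.0], 0.28)]
side lid_handle [([219.0, 139.0, 284.0, 189.0], 0.78), ([272.0, 128.0, 289.0, 153.0], 0.6), ([198.0, 233.0, 230.0, 260.0], 0.32), ([255.0, 98.0, 274.0, 135.0], 0.18)]
side bush_outer [([145.0, 288.0, 200.0, 302.0], 0.42)]
side bush_inner [([218.0, 136.0, 284.0, 191.0], 0.75), ([273.0, 131.0, 289.0, 154.0], 0.55)]
side rest [([202.0, 234.0, 227.0, 259.0], 0.73)]
side pin [([225.0, 308.0, 253.0, 359.0], 0.74), ([194.0, 234.0, 220.0, 263.0], 0.7), ([298.0, 275.0, 315.0, 314.0], 0.7)]
side jar_yellow [([246.0, 216.0, 263.0, 231.0], 0.47)]
side bowl [([160.0, 217.0, 188.0, 240.0], 0.62)]
1.15
```

View pics/top_crop.png

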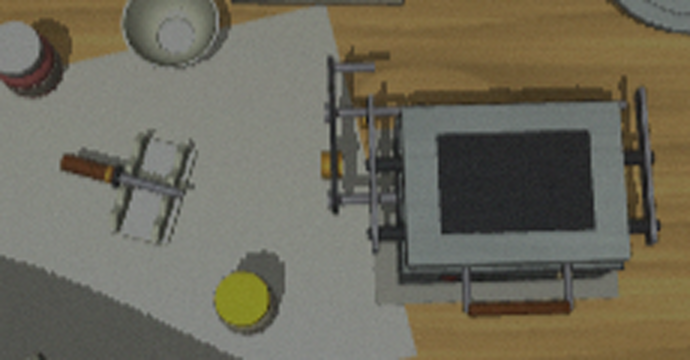

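View pics/side_crop.png

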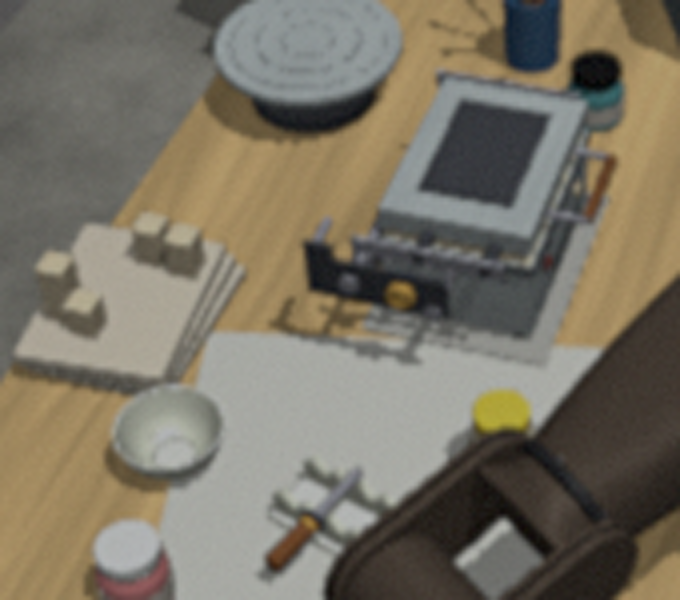

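Run:
```python
from h import *
from scipy.optimize import least_squares
T=lambda u,v:(u/3+135,v/3+110)
S=lambda u,v:(u/4+130,v/4+120)
obs=[("top",T(469,308),(-.122,.05,.135)),("top",T(571,307),(-.122,-.05,.135)),("top",T(402,104),(.08,.109,.156)),("top",T(626,101),(.08,-.109,.156)),("top",T(630,262),(-.08,-.109,.156)),("top",T(402,265),(-.08,.109,.156)),("top",T(322,164),(.032,.190,.115)),
("side",S(400,295),(.032,.190,.115)),("side",S(612,161),(-.122,-.05,.135)),("side",S(592,218),(-.122,.05,.135)),("side",S(383,212),(.08,.109,.156)),("side",S(445,80),(.08,-.109,.156)),("side",S(588,97),(-.08,-.109,.156)),("side",S(525,240),(-.08,.109,.156))]
def W(p,P):
    c,s=np.cos(p[2]),np.sin(p[2]); return np.array([p[0]+c*P[0]-s*P[1],p[1]+s*P[0]+c*P[1],P[2]])
def f(p,o): return np.concatenate([(proj(c,W(p,P))[0]-uv) for c,uv,P in o])
for o in (obs,obs[:7],obs[7:]):
    r=least_squares(f,[.6,-.1,0],loss="soft_l1",args=(o,)); print(r.x.round(4)); print(f(r.x,o).reshape(-1,2).round(1).tolist())
    for n,P in [("handle",(-.122,0,.135)),("bo",(.032,.19,.115)),("bi",(.032,.138,.115))]: print(n,W(r.x,P).round(4))
# pin top
for uv in [T(62,161),T(119,175),T(188,188)]: print(atz("top",uv,.036).round(4))
for uv in [S(275,560),S(310,522),S(355,478)]: print(atz("side",uv,.036).round(4))
```

```text
[ 0.5246 -0.1715  0.024 ]
[[-0.3, 0.7], [-0.3, 0.4], [0.3, 0.5], [-1.1, 0.2], [1.1, -0.2], [1.9, 0.3], [0.2, -0.1], [-1.0, 1.5], [-0.2, -0.2], [-1.6, 1.1], [-1.9, -1.1], [-0.2, -0.8], [-0.1, 1.4], [0.9, -0.5]]
handle [ 0.4027 -0.1744  0.135 ]
bo [0.5521 0.0192 0.115 ]
bi [ 0.5533 -0.0328  0.115 ]
[ 0.5253 -0.171   0.0208]
[[-0.6, 0.4], [-0.6, 0.2], [0.2, 0.1], [-1.2, 0.1], [0.9, -0.3], [1.7, -0.1], [0.0, -0.5]]
handle [ 0.4033 -0.1736  0.135 ]
bo [0.5533 0.0196 0.115 ]
bi [ 0.5544 -0.0324  0.115 ]
[ 0.5226 -0.1725  0.0383]
[[0.2, 1.6], [0.2, -0.6], [-0.8, 0.8], [-1.0, -0.9], [-0.1, -0.7], [0.1, 1.2], [1.9, -0.7]]
handle [ 0.4007 -0.1772  0.135 ]
bo [0.5473 0.0186 0.115 ]
bi [ 0.5493 -0.0334  0.115 ]
[0.5724 0.3059 0.036 ]
[0.5571 0.2429 0.036 ]
[0.543  0.1672 0.036 ]
[0.5708 0.2953 0.036 ]
[0.5572 0.2445 0.036 ]
[0.5368 0.1821 0.036 ]
```

```bash
cat >> h.py <<'E'
def plan(p,yaw=None,q=True):
    s=bot.sense(); Rt=R.from_quat(s["tool_rot"]).as_matrix(); d=Rt.T@(np.array(p)-s["ee_pos"])*100
    y=np.degrees(np.arctan2(Rt[1,1],Rt[0,1])); dy=0 if yaw is None else -(((yaw-y)+90)%180-90)
    print("t",round(s["time_s"],2),"pos",s["ee_pos"].round(4),"yaw",round(y,2),"tilt",Rt[:,2].round(4),"f",s["wrist_force"].round(1),"w",round(s["width"],4))
    print("shift cm",d.round(2),"turn",round(dy,2))
E
python3 -c "
from h import *
plan((.48,.34,.32),1.3)"
```

```text
t 1.15 pos [0.2892 0.6099 0.2313] yaw 64.63 tilt [-0. -0. -1.] f [-0.1 -0.7  0.9] w 0.0854
shift cm [-28.81 -16.21  -8.87] turn 63.33
```

Emit:
servo_tool:
  targets:
    - [[-4,-2.5,-2,8,60],[-8,-5,-4,16,45],[-12,-7,-6,24,38],[-16,-9,-8,32,38],[-20,-11,-9,40,38]]

```text
time_s: 1.65
ee_pos: [0.4241, 0.4237, 0.3241]
tool_rot: [0.542, 0.84, 0.002, 0.001]
wrist_force: [-0.3, -0.4, 0.3]
width: 0.0323
```

```bash
python3 -c "
from h import *
plan((.47,.1,.30),1.3)
plan((.405,-.1744,.25),1.3)"
```

```text
t 1.65 pos [0.4241 0.4237 0.3241] yaw 24.32 tilt [ 0.0034  0.0023 -1.    ] f [-0.3 -0.4  0.3] w 0.0323
shift cm [-31.39  -9.16   2.35] turn 23.02
t 1.65 pos [0.4241 0.4237 0.3241] yaw 24.32 tilt [ 0.0034  0.0023 -1.    ] f [-0.3 -0.4  0.3] w 0.0323
shift cm [-53.72 -26.4    7.27] turn 23.02
```

Emit:
servo_tool:
  targets:
    - [[-5,-1,0,8,38],[-10,-2.5,0,16,38],[-15,-4,0,23,38],[-20,-5.5,0,23,38],[-25,-7.5,1,23,38]]

```text
time_s: 2.15
ee_pos: [0.4587, 0.1765, 0.3148]
tool_rot: [0.697, 0.717, 0.001, 0.001]
wrist_force: [1.6, 0.4, 0.1]
width: 0.0323
```

```bash
python3 -c "
from h import *
plan((.405,-.1744,.24),1.3)"
```

```text
t 2.15 pos [0.4587 0.1765 0.3148] yaw 1.63 tilt [ 3.6e-03  4.0e-04 -1.0e+00] f [1.6 0.4 0.1] w 0.0323
shift cm [-34.92  -6.4    7.44] turn 0.33
```

Emit:
servo_tool:
  targets:
    - [[-5,-0.2,1,0.3,38],[-10,-1,2,0.3,38],[-15,-2,3,0.3,38],[-20,-3,4,0.3,38],[-25,-4,5,0.3,38]]

```text
time_s: 2.65
ee_pos: [0.4259, -0.0662, 0.265]
tool_rot: [0.699, 0.715, 0.0, 0.001]
wrist_force: [1.3, 0.2, 0.0]
width: 0.0326
```

Emit:
servo_tool:
  targets:
    - [[-4,-1,1,0,38],[-8,-2,2,0,38],[-10,-2.4,2.5,0,38],[-10,-2.4,2.5,0,38]]

```text
time_s: 3.05
ee_pos: [0.4039, -0.1669, 0.2392]
tool_rot: [0.7, 0.714, -0.0, -0.001]
wrist_force: [0.1, 0.5, 0.4]
width: 0.0326
```

Run:
```python
from h import *
plan((.403,-.1744,.116),1.3)
im=bot.read_camera("wrist"); cv2.imwrite("pics/w1.png",im[:,:,::-1])
m=cam("wrist")
print([(np.round(q["bbox"]).tolist(),round(q["confidence"],2)) for q in bot.recognise("wrist","lid_handle")])
print(proj("wrist",[(.4039,-.1244,.135),(.4015,-.2244,.135),(.5533,.0194,.115)],m).round(1))
```

```text
t 3.05 pos [ 0.4039 -0.1669  0.2392] yaw 1.07 tilt [-1.3e-03  5.0e-04 -1.0e+00] f [0.1 0.5 0.4] w 0.0326
shift cm [-0.75 -0.09 12.32] turn -0.23
[([249.0, 15.0, 511.0, 319.0], 0.58)]
[[254.1 145.1]
 [249.7 246.1]
 [449.5 -40.2]]
```

View pics/w1.png

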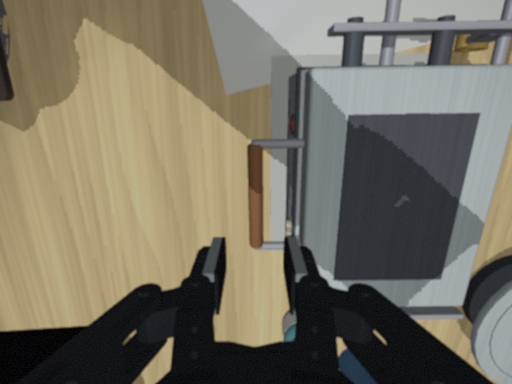

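Run:
```python
from h import *
m=cam("wrist")
for uv in [(256,145),(256.5,247),(303,68),(303,146)]: print(atz("wrist",uv,.135 if uv[0]<300 else .156,m).round(4))
print(m[1].round(4)); plan((.406,-.1744,.116),1.3)
```

```text
[ 0.406  -0.1236  0.135 ]
[ 0.4088 -0.2248  0.135 ]
[ 0.439  -0.0627  0.156 ]
[ 0.4435 -0.1201  0.156 ]
[[ 9.998e-01  2.110e-02  6.000e-04]
 [ 1.980e-02 -9.450e-01  3.265e-01]
 [ 7.400e-03 -3.264e-01 -9.452e-01]]
t 3.15 pos [ 0.4048 -0.1649  0.2401] yaw 1.26 tilt [ 1.e-04  5.e-04 -1.e+00] f [-0.3  0.2  0.1] w 0.0327
shift cm [-0.95  0.09 12.41] turn -0.04
```

Emit:
servo_tool:
  targets:
    - [[-0.9,0.1,4,0,38],[-0.9,0.1,8,0,38],[-0.9,0.1,11,0,38],[-0.9,0.1,12.4,0,38],[-0.9,0.1,12.4,0,38]]

```text
time_s: 3.65
ee_pos: [0.4051, -0.1716, 0.1138]
tool_rot: [0.698, 0.716, -0.0, -0.003]
wrist_force: [-0.2, -0.4, -0.2]
width: 0.0324
```

Emit:
servo_tool:
  targets:
    - [[0,0,0,0,10],[0,0,0,0,8],[0,0,0,0,8],[0,0,0,0,8],[0,0,0,0,8]]
  grip_force: 30

```text
time_s: 4.15
ee_pos: [0.4047, -0.1734, 0.1169]
tool_rot: [0.698, 0.716, -0.002, -0.002]
wrist_force: [-6.4, 1.1, 2.0]
width: 0.0128
```

Run:
```python
from h import *
plan((.406,-.1744,.116),1.5)
im=bot.read_camera("wrist"); cv2.imwrite("pics/w2.png",im[:,:,::-1])
```

```text
t 4.15 pos [ 0.4047 -0.1734  0.1169] yaw 1.46 tilt [-4.8e-03  4.0e-04 -1.0e+00] f [-6.4  1.1  2. ] w 0.0128
shift cm [-0.11  0.12  0.09] turn -0.04
```

View pics/w2.png

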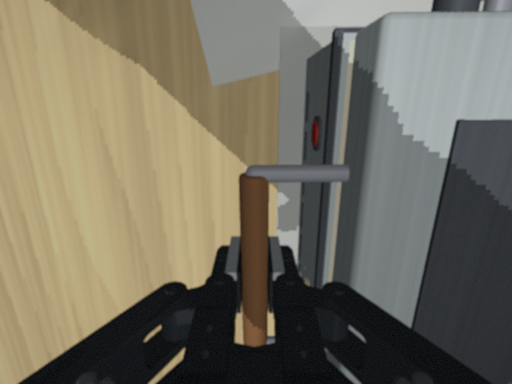

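Run:
```python
import numpy as np
th=np.arange(0,1.81,.05)
Y=20.9-20.9*np.cos(th)+2*np.sin(th); Z=-(20.9*np.sin(th)+2*np.cos(th)-2)
for i in range(0,36,5):
    print(th[i].round(2),[[0,round(Y[j]-Y[i],1),round(Z[j]-Z[i],1),0,8] for j in range(i+1,min(i+6,37))])
```

```text
0.0 [[0, np.float64(0.1), np.float64(-1.0), 0, 8], [0, np.float64(0.3), np.float64(-2.1), 0, 8], [0, np.float64(0.5), np.float64(-3.1), 0, 8], [0, np.float64(0.8), np.float64(-4.1), 0, 8], [0, np.float64(1.1), np.float64(-5.1), 0, 8]]
0.25 [[0, np.float64(0.4), np.float64(-1.0), 0, 8], [0, np.float64(0.8), np.float64(-1.9), 0, 8], [0, np.float64(1.3), np.float64(-2.9), 0, 8], [0, np.float64(1.8), np.float64(-3.8), 0, 8], [0, np.float64(2.4), np.float64(-4.7), 0, 8]]
0.5 [[0, np.float64(0.6), np.float64(-0.9), 0, 8], [0, np.float64(1.3), np.float64(-1.7), 0, 8], [0, np.float64(2.0), np.float64(-2.5), 0, 8], [0, np.float64(2.7), np.float64(-3.2), 0, 8], [0, np.float64(3.5), np.float64(-3.9), 0, 8]]
0.75 [[0, np.float64(0.8), np.float64(-0.7), 0, 8], [0, np.float64(1.6), np.float64(-1.3), 0, 8], [0, np.float64(2.5), np.float64(-1.9), 0, 8], [0, np.float64(3.4), np.float64(-2.5), 0, 8], [0, np.float64(4.3), np.float64(-3.0), 0, 8]]
1.0 [[0, np.float64(0.9), np.float64(-0.5), 0, 8], [0, np.float64(1.9), np.float64(-0.9), 0, 8], [0, np.float64(2.9), np.float64(-1.2), 0, 8], [0, np.float64(3.9), np.float64(-1.5), 0, 8], [0, np.float64(4.9), np.float64(-1.8), 0, 8]]
1.25 [[0, np.float64(1.0), np.float64(-0.2), 0, 8], [0, np.float64(2.1), np.float64(-0.4), 0, 8], [0, np.float64(3.1), np.float64(-0.5), 0, 8], [0, np.float64(4.2), np.float64(-0.5), 0, 8], [0, np.float64(5.2), np.float64(-0.5), 0, 8]]
1.5 [[0, np.float64(1.0), np.float64(0.1), 0, 8], [0, np.float64(2.1), np.float64(0.2), 0, 8], [0, np.float64(3.1), np.float64(0.3), 0, 8], [0, np.float64(4.2), np.float64(0.5), 0, 8], [0, np.float64(5.2), np.float64(0.8), 0, 8]]
1.75 [[0, np.float64(1.0), np.float64(0.3), 0, 8]]
```

Emit:
servo_tool:
  targets:
    - [[0,0.1,-1.0,0,8],[0,0.3,-2.1,0,8],[0,0.5,-3.1,0,8],[0,0.8,-4.1,0,8],[0,1.1,-5.1,0,8]]

```text
time_s: 4.7
ee_pos: [0.4155, -0.1731, 0.1677]
tool_rot: [0.698, 0.716, -0.002, -0.002]
wrist_force: [-5.5, 0.0, -2.8]
width: 0.0128
```

Emit:
servo_tool:
  targets:
    - [[0,0.4,-1.0,0,8],[0,0.8,-1.9,0,8],[0,1.3,-2.9,0,8],[0,1.8,-3.8,0,8],[0,2.4,-4.7,0,8]]

```text
time_s: 5.2
ee_pos: [0.4383, -0.1723, 0.2155]
tool_rot: [0.698, 0.716, -0.003, -0.004]
wrist_force: [-11.4, 1.7, 2.6]
width: 0.013
```

Run:
```python
from h import *
im=bot.read_camera("side"); crop(im,130,80,330,270,3,"s3.png")
plan((.5,0,.3))
```

```text
t 5.25 pos [ 0.4397 -0.1723  0.2175] yaw 1.4 tilt [-0.0068  0.0017 -1.    ] f [-12.    4.    4.5] w 0.0127
shift cm [17.09  6.4  -8.26] turn 0
```

View pics/s3.png

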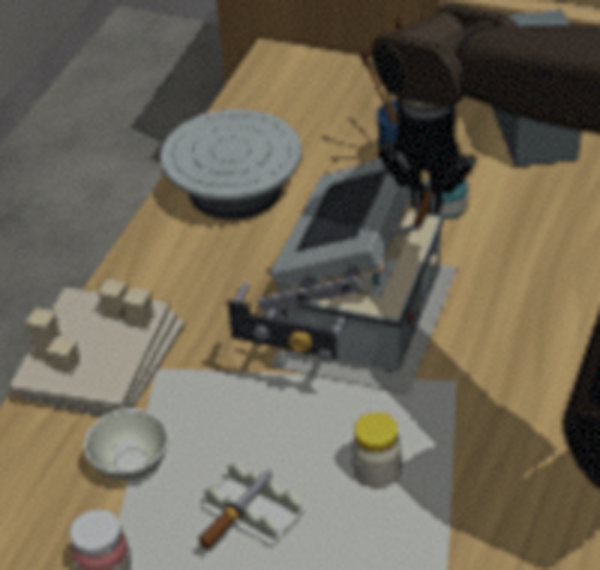

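Emit:
servo_tool:
  targets:
    - [[0,0.4,-0.9,0,8],[0,1.1,-1.7,0,8],[0,1.8,-2.5,0,8],[0,2.5,-3.2,0,8],[0,3.3,-3.9,0,8]]

```text
time_s: 5.75
ee_pos: [0.4719, -0.1713, 0.2565]
tool_rot: [0.698, 0.716, -0.002, -0.004]
wrist_force: [-14.8, 4.0, 9.5]
width: 0.0125
```

Emit:
servo_tool:
  targets:
    - [[0,0.8,-0.7,0,8],[0,1.6,-1.3,0,8],[0,2.5,-1.9,0,8],[0,3.4,-2.5,0,8],[0,4.3,-3.0,0,8]]

```text
time_s: 6.25
ee_pos: [0.5173, -0.1701, 0.2884]
tool_rot: [0.698, 0.716, 0.001, 0.0]
wrist_force: [-7.2, 4.8, 7.8]
width: 0.0128
```

Emit:
servo_tool:
  targets:
    - [[0,0.9,-0.5,0,8],[0,1.9,-0.9,0,8],[0,2.9,-1.2,0,8],[0,3.9,-1.5,0,8],[0,4.9,-1.8,0,8]]

```text
time_s: 6.75
ee_pos: [0.5674, -0.1685, 0.3057]
tool_rot: [0.698, 0.716, 0.002, 0.001]
wrist_force: [-3.0, 4.1, 4.3]
width: 0.0124
```

Run:
```python
from h import *
im=bot.read_camera("side"); crop(im,130,80,330,270,3,"s4.png")
plan((.5,0,.3))
```

```text
t 6.8 pos [ 0.5688 -0.1685  0.3058] yaw 1.41 tilt [ 0.0067  0.0015 -1.    ] f [-1.8  4.9  6. ] w 0.0128
shift cm [17.02 -6.46  0.56] turn 0
```

View pics/s4.png

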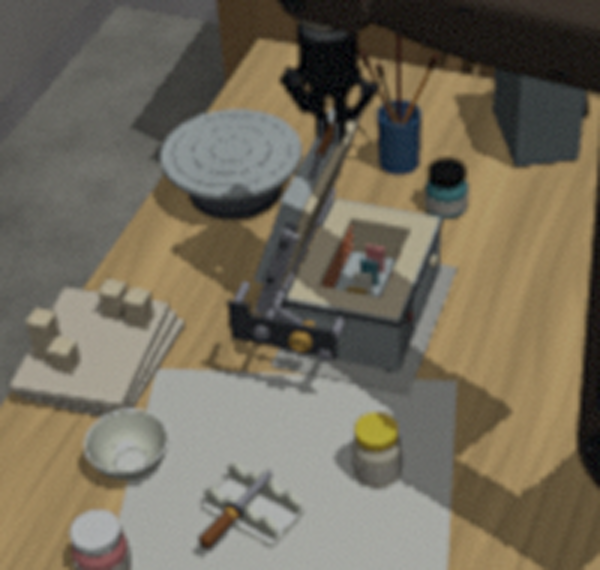

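Emit:
servo_tool:
  targets:
    - [[0,1.0,-0.1,0,8],[0,2.0,-0.3,0,8],[0,3.0,-0.4,0,8],[0,4.1,-0.4,0,8],[0,5.1,-0.4,0,8]]

```text
time_s: 7.3
ee_pos: [0.6187, -0.1669, 0.3092]
tool_rot: [0.698, 0.716, 0.003, 0.001]
wrist_force: [-2.0, 5.3, 5.0]
width: 0.0126
```

Emit:
servo_tool:
  targets:
    - [[0,0.7,0.1,0,8],[0,1.4,0.2,0,8],[0,2.1,0.2,0,8],[0,2.8,0.3,0,8],[0,3.5,0.4,0,8]]

```text
time_s: 7.8
ee_pos: [0.6536, -0.1657, 0.3043]
tool_rot: [0.698, 0.716, 0.003, 0.001]
wrist_force: [-0.4, 5.2, 3.1]
width: 0.0127
```

Run:
```python
from h import *
plan((.6135+.063,-.166,.296))
```

```text
t 7.8 pos [ 0.6536 -0.1657  0.3043] yaw 1.42 tilt [ 0.0052  0.0033 -1.    ] f [-0.4  5.2  3.1] w 0.0127
shift cm [-0.09  2.28  0.84] turn 0
```

Emit:
servo_tool:
  targets:
    - [[0,0.4,0.1,0,8],[0,0.8,0.2,0,8],[0,1.2,0.3,0,8],[0,1.6,0.4,0,8],[0,2.0,0.6,0,8]]

```text
time_s: 8.3
ee_pos: [0.6739, -0.165, 0.2985]
tool_rot: [0.698, 0.716, 0.004, 0.001]
wrist_force: [0.6, 5.5, 6.0]
width: 0.0128
```

Emit:
servo_tool:
  targets:
    - [[0,0.2,0.1,0,8],[0,0.4,0.1,0,8]]

```text
time_s: 8.5
ee_pos: [0.6766, -0.1649, 0.2977]
tool_rot: [0.698, 0.716, 0.002, -0.0]
wrist_force: [-6.7, 6.0, 6.5]
width: 0.0128
```

Emit:
servo_tool:
  targets:
    - [[0,0.2,0.1,0,8],[0,0.4,0.1,0,8]]

```text
time_s: 8.7
ee_pos: [0.6766, -0.1649, 0.2977]
tool_rot: [0.698, 0.716, -0.002, -0.005]
wrist_force: [-20.5, 6.9, 11.8]
width: 0.0126
```

Emit:
servo_tool:
  targets:
    - [[0,-0.3,0,0,8],[0,-0.4,0,0,20],[0,-0.4,0,0,38],[0,-0.4,0,0,38]]

```text
time_s: 9.1
ee_pos: [0.6765, -0.168, 0.2934]
tool_rot: [0.699, 0.715, 0.0, 0.001]
wrist_force: [-0.1, -0.1, 0.0]
width: 0.0324
```

Emit:
servo_tool:
  targets:
    - [[0,0,-2,0,38],[0,0,-5,0,38],[0,0,-8,0,38]]

```text
time_s: 9.4
ee_pos: [0.6761, -0.1679, 0.3727]
tool_rot: [0.699, 0.715, -0.0, -0.001]
wrist_force: [-0.2, -0.7, 0.3]
width: 0.0325
```

Run:
```python
from h import *
im=bot.read_camera("side"); crop(im,130,80,330,270,3,"s5.png")
im=bot.read_camera("top"); crop(im,135,110,365,230,3,"t5.png")
plan((.56,.25,.30),-13)
```

```text
t 9.5 pos [ 0.6778 -0.1686  0.3795] yaw 1.31 tilt [ 0.0101 -0.0041 -0.9999] f [ 0.7 -0.1  0.7] w 0.0321
shift cm [ 42.15 -10.9    7.66] turn 14.31
```

View pics/s5.png

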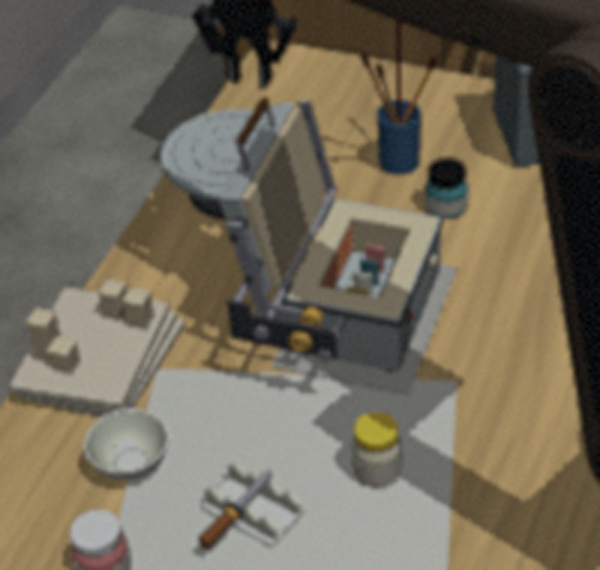

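View pics/t5.png

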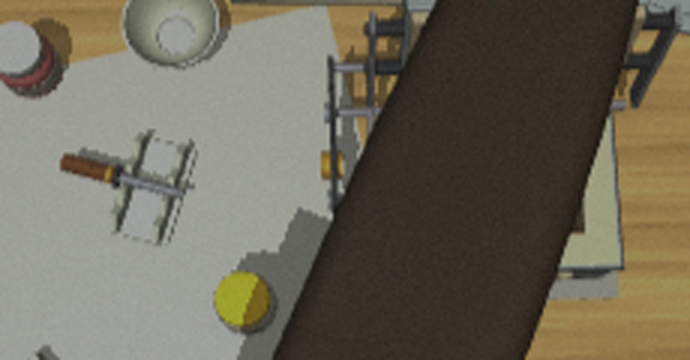

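Emit:
servo_tool:
  targets:
    - [[5,-0.5,0,3,50],[10,-2,0,6,60],[15,-4,0,9,60],[20,-6,1,11,60],[25,-8,2,13,60]]

```text
time_s: 10.0
ee_pos: [0.5956, 0.0677, 0.3548]
tool_rot: [0.776, 0.631, 0.0, 0.0]
wrist_force: [0.8, 1.2, -0.1]
width: 0.0513
```

Run:
```python
from h import *
plan((.562,.265,.20),-12)
```

```text
t 10.0 pos [0.5956 0.0677 0.3548] yaw -11.79 tilt [ 4.e-04  2.e-04 -1.e+00] f [ 0.8  1.2 -0.1] w 0.0513
shift cm [18.63 -7.33 15.49] turn 0.21
```

Emit:
servo_tool:
  targets:
    - [[4,-2,2,0,60],[8,-4,5,0,60],[12,-5,8.5,0,60],[16,-6.5,12,0,60],[18.6,-7.3,14,0,60]]

```text
time_s: 10.5
ee_pos: [0.5614, 0.2644, 0.213]
tool_rot: [0.775, 0.632, -0.001, -0.0]
wrist_force: [0.9, 1.1, -0.2]
width: 0.0513
```

Emit:
servo_tool:
  targets:
    - [[0,0,0,0,60]]

```text
time_s: 10.6
ee_pos: [0.5582, 0.2659, 0.2084]
tool_rot: [0.774, 0.633, -0.005, -0.003]
wrist_force: [0.2, -0.0, -0.4]
width: 0.0515
```

Run:
```python
from h import *
m=cam("wrist")
im=bot.read_camera("wrist"); cv2.imwrite("pics/w6.png",im[:,:,::-1])
r=bot.outline_of("wrist","pin")
for q in r:
    ys,xs=np.nonzero(q["pixels"]); print(q["bbox"],q["confidence"],len(xs),cv2.fitLine(np.c_[xs,ys].astype(np.float32),cv2.DIST_L2,0,.01,.01).ravel().round(3))
print(proj("wrist",[(.5724,.3059,.036),(.559,.2424,.036),(.544,.172,.036)],m).round(1))
plan((.5662,.2766,.017),-12)
```

```text
[252.6, 132.6, 273.1, 243.7] 0.57 1598 [ 7.70000e-02 -9.97000e-01  2.59303e+02  1.80958e+02]
[17.9, 0.0, 81.6, 33.4] 0.57 1207 [ 0.941  0.338 56.608 12.32 ]
[[260.7 133.5]
 [259.9 189.5]
 [258.9 243.7]]
t 10.7 pos [0.5616 0.2635 0.2137] yaw -11.58 tilt [-0.0028 -0.0012 -1.    ] f [-0.5 -0.7  1.4] w 0.0511
shift cm [ 1.41  0.24 19.66] turn 0.42
```

View pics/w6.png

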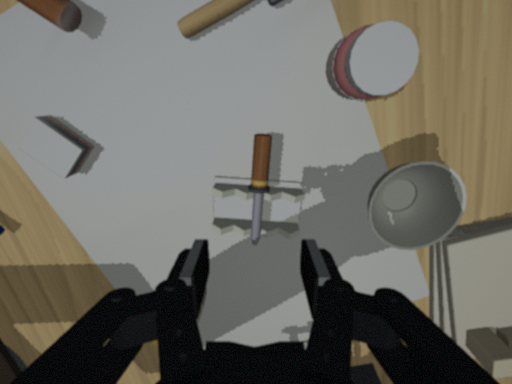

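Run:
```python
from h import *
im=cv2.imread("pics/w6.png")[:,:,::-1]; crop(im,190,110,330,260,4,"w6c.png")
m=cam("wrist")
P=[atz("wrist",uv,.036,m) for uv in [(262.5,134),(260,189),(256,243)]]
for p in P: print(p.round(4))
d=P[2]-P[0]; print(np.linalg.norm(d), np.degrees(np.arctan2(d[1],d[0]))+90)
im=cv2.imread("pics/a_top.png")[:,:,::-1]; crop(im,55,140,215,310,3,"cand.png")
```

```text
[0.5791 0.3018 0.036 ]
[0.5637 0.2388 0.036 ]
[0.5446 0.1686 0.036 ]
0.13759875720064682 -14.54080165235493
```

View pics/w6c.png

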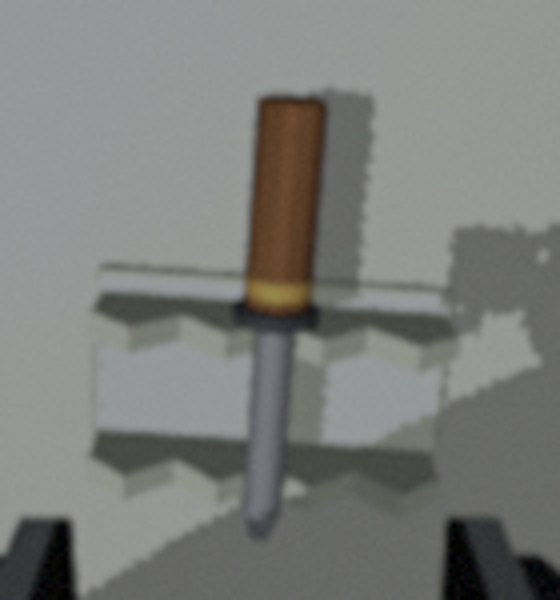

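View pics/cand.png

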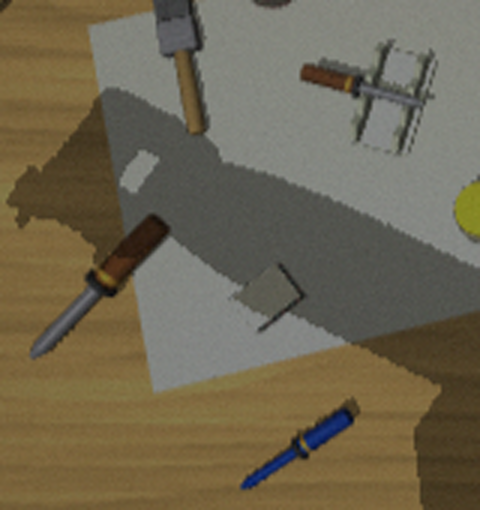

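Run:
```python
from h import *
plan((.569,.2740,.10),-14)
```

```text
t 10.7 pos [0.5616 0.2635 0.2137] yaw -11.58 tilt [-0.0028 -0.0012 -1.    ] f [-0.5 -0.7  1.4] w 0.0511
shift cm [ 1.2   0.54 11.36] turn 2.42
```

Emit:
servo_tool:
  targets:
    - [[0.6,0.3,4,1.5,60],[1.2,0.5,8,2.4,60],[1.2,0.5,11.4,2.4,60],[1.2,0.5,11.4,2.4,60]]

```text
time_s: 11.1
ee_pos: [0.5672, 0.2715, 0.0969]
tool_rot: [0.789, 0.614, -0.004, -0.002]
wrist_force: [-0.2, -0.5, -0.6]
width: 0.0511
```

Run:
```python
from h import *
m=cam("wrist")
im=bot.read_camera("wrist"); cv2.imwrite("pics/w7.png",im[:,:,::-1])
plan((.568,.2740,.015),-14)
```

```text
t 11.15 pos [0.5692 0.2723 0.1003] yaw -14.16 tilt [-0.0036 -0.0013 -1.    ] f [ 0.6 -0.5  0.5] w 0.0513
shift cm [ 0.16 -0.13  8.53] turn -0.16
```

View pics/w7.png

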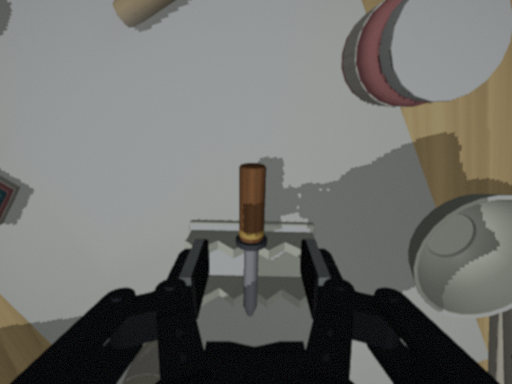

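Run:
```python
from h import *
m=cam("wrist")
P=[atz("wrist",uv,.036,m) for uv in [(253,165),(251.5,240),(250.5,313)]]
for p in P: print(p.round(4))
d=P[2]-P[0]; print(np.linalg.norm(d), np.degrees(np.arctan2(d[1],d[0]))+90)
u=d/np.linalg.norm(d); g=P[0]+.03*u; g[2]=.015; print(g,P[2]-.107*u)
plan(g,-14.3)
```

```text
[0.5769 0.3046 0.036 ]
[0.5601 0.2438 0.036 ]
[0.5407 0.1718 0.036 ]
0.137631692911306 -15.25149051096848
[0.56900625 0.27564247 0.015     ] [0.56884008 0.27503303 0.036     ]
t 11.15 pos [0.5692 0.2723 0.1003] yaw -14.16 tilt [-0.0036 -0.0013 -1.    ] f [ 0.6 -0.5  0.5] w 0.0513
shift cm [ 0.34 -0.07  8.53] turn 0.14
```

Emit:
servo_tool:
  targets:
    - [[0.3,-0.1,3,0.5,60],[0.3,-0.1,6,0.5,60],[0.3,-0.1,8.0,0.5,60],[0.3,-0.1,8.5,0.5,60],[0.3,-0.1,8.5,0.5,60]]

```text
time_s: 11.65
ee_pos: [0.5712, 0.2769, 0.0188]
tool_rot: [0.791, 0.611, 0.001, 0.001]
wrist_force: [-0.2, 0.6, 1.0]
width: 0.0513
```

Emit:
servo_tool:
  targets:
    - [[0,0,0,0,40],[0,0,0,0,28],[0,0,0,0,20],[0,0,0,0,10],[0,0,0,0,10]]
  grip_force: 60

```text
time_s: 12.15
ee_pos: [0.5695, 0.2777, 0.0182]
tool_rot: [0.791, 0.612, 0.0, -0.0]
wrist_force: [-3.8, 2.4, 5.8]
width: 0.0183
```

Run:
```python
from h import *
im=bot.read_camera("wrist"); cv2.imwrite("pics/w8.png",im[:,:,::-1])
plan((.568,.2740,.015),-14)
```

```text
t 12.2 pos [0.5695 0.2777 0.0182] yaw -14.59 tilt [-2.e-04  9.e-04 -1.e+00] f [-4.1  2.8  6. ] w 0.0185
shift cm [-0.4  -0.05  0.32] turn -0.59
```

View pics/w8.png

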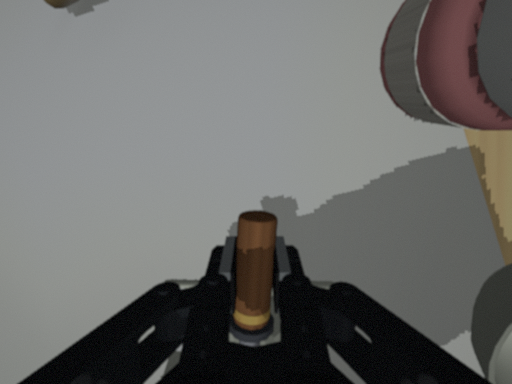

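Emit:
servo_tool:
  targets:
    - [[0,0,-1,0,10],[0,0,-3,0,10],[0,0,-6,0,10],[0,0,-10,0,10],[0,0,-12,0,10]]

```text
time_s: 12.7
ee_pos: [0.5718, 0.2771, 0.1413]
tool_rot: [0.791, 0.612, 0.003, 0.002]
wrist_force: [0.7, 0.1, -0.1]
width: 0.0182
```

Run:
```python
from h import *
im=bot.read_camera("wrist"); cv2.imwrite("pics/w9.png",im[:,:,::-1])
im=bot.read_camera("side"); crop(im,150,120,320,270,4,"s9.png")
print(atz("top",(135+242/3,110+298/3),.085))
plan((.553,.165,.099),1.5)
```

```text
[0.41759512 0.10120112 0.085     ]
t 12.8 pos [0.5727 0.2775 0.142 ] yaw -14.55 tilt [ 0.0101  0.0022 -0.9999] f [ 0.9 -0.3 -0.6] w 0.0183
shift cm [-11.4    0.88   4.26] turn -16.05
```

View pics/w9.png

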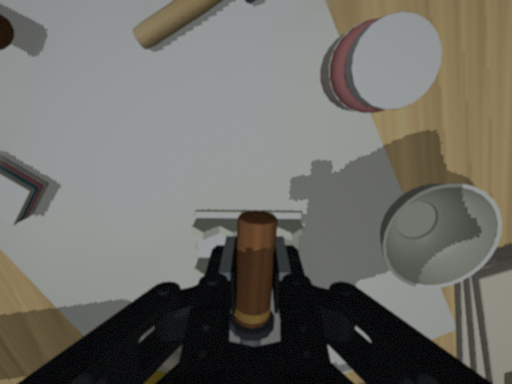

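View pics/s9.png

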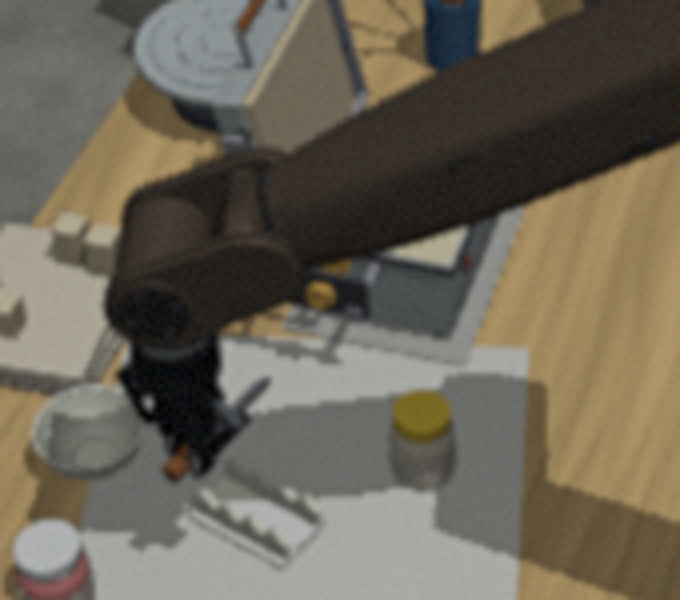

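Run:
```python
from h import *
im=cv2.imread("pics/w9.png")[:,:,::-1]; crop(im,205,190,305,365,4,"w9c.png")
m=cam("wrist"); z=bot.sense()["ee_pos"][2]+.018
P=[atz("wrist",uv,z,m) for uv in [(257,219),(252,323)]]
print(P); d=P[1]-P[0]; print(np.linalg.norm(d),np.degrees(np.arctan2(d[1],d[0]))+90)
```

```text
[array([0.58121364, 0.30265849, 0.16000638]), array([0.56287942, 0.2425103 , 0.16000638])]
0.0628804262009349 -16.95213567366571
```

View pics/w9c.png

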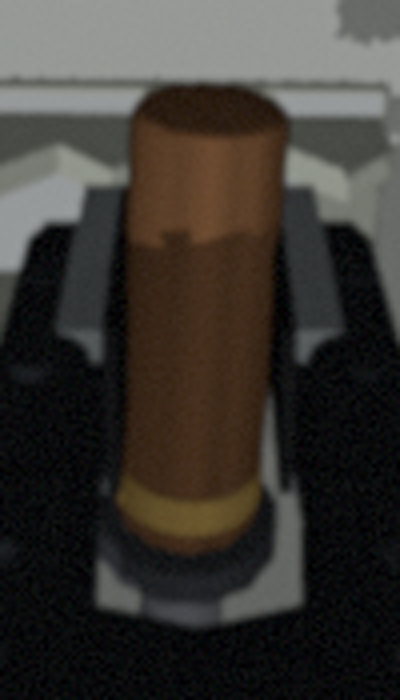

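Emit:
servo_tool:
  targets:
    - [[-3,0.2,1,-6,10],[-6,0.5,2,-12,10],[-10,0.8,3,-18,10],[-12,0.9,4.2,-18,10],[-12,0.9,4.2,-18,10]]

```text
time_s: 13.3
ee_pos: [0.545, 0.1558, 0.0907]
tool_rot: [0.687, 0.727, -0.003, -0.002]
wrist_force: [-1.6, -0.3, -1.5]
width: 0.0179
```

Run:
```python
from h import *
plan((.553,.155,.098),3.5)
im=bot.read_camera("wrist"); cv2.imwrite("pics/w10.png",im[:,:,::-1])
im=bot.read_camera("side"); crop(im,170,150,270,240,6,"s10.png")
im=bot.read_camera("top"); crop(im,170,130,270,200,6,"t10.png")
```

```text
t 13.3 pos [0.545  0.1558 0.0907] yaw 3.26 tilt [-0.0073 -0.0017 -1.    ] f [-1.6 -0.3 -1.5] w 0.0179
shift cm [-0.13  0.79 -0.74] turn -0.24
```

View pics/w10.png

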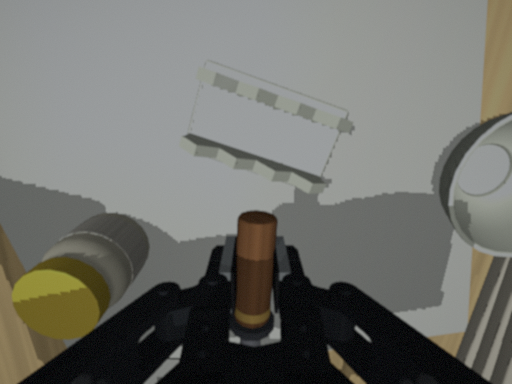

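View pics/s10.png

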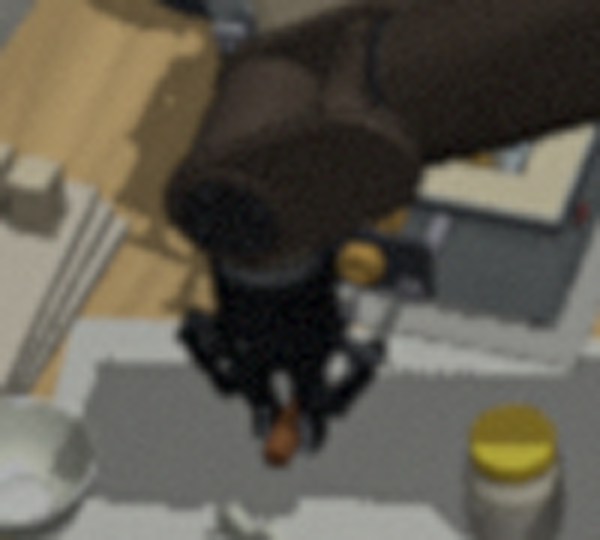

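View pics/t10.png

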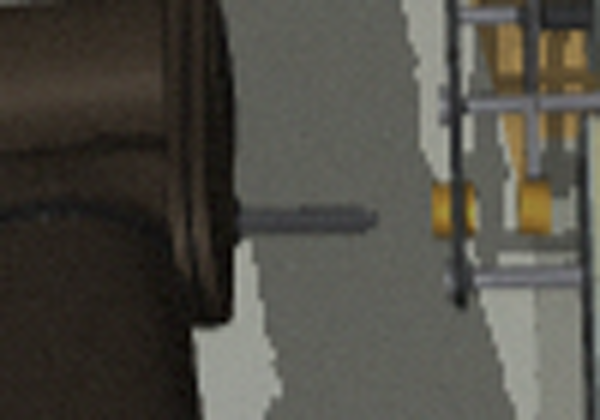

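Emit:
servo_tool:
  targets:
    - [[0,0,0,0,10],[0,0,0,0,10]]

```text
time_s: 13.65
ee_pos: [0.5486, 0.1594, 0.0952]
tool_rot: [0.685, 0.728, 0.0, 0.0]
wrist_force: [0.6, 0.5, 0.0]
width: 0.0183
```

Run:
```python
from h import *
plan((.553,.155,.098),3.5)
a=np.mean([bot.read_camera("top").astype(float) for _ in range(3)],0).astype(np.uint8)
crop(a,205,145,275,185,11,"t11.png")
plan((.553,.155,.098),3.5)
```

```text
t 13.65 pos [0.5486 0.1594 0.0952] yaw 3.5 tilt [ 1.2e-03  1.0e-04 -1.0e+00] f [0.6 0.5 0. ] w 0.0183
shift cm [-0.47  0.42 -0.28] turn 0.0
t 13.8 pos [0.5483 0.1592 0.0951] yaw 3.48 tilt [ 7.e-04  1.e-04 -1.e+00] f [ 0.5  0.5 -1.5] w 0.0183
shift cm [-0.44  0.44 -0.29] turn -0.02
```

View pics/t11.png

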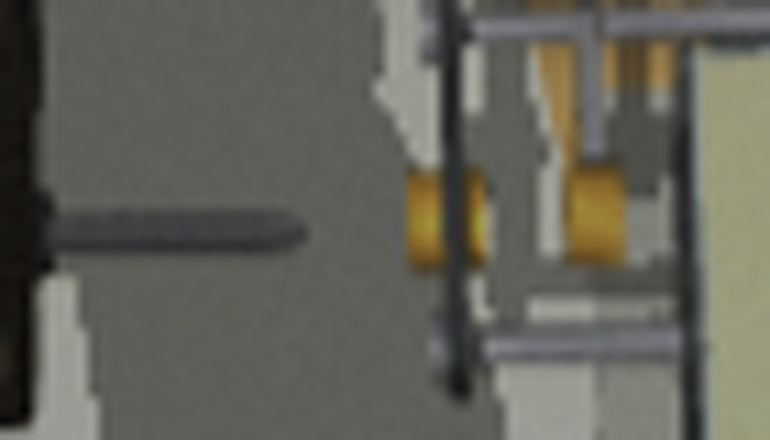

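Run:
```python
from h import *
T=lambda u,v:((u+.5)/11-.5+205,(v+.5)/11-.5+145)
zp=bot.sense()["ee_pos"][2]+.018
for n,uv,z in [("rod70",(70,232),zp),("rod270",(270,230.5),zp),("tip",(306,231),zp),("bo mouth",(408,221),.115),("bo end",(485,219),.115),("bi",(598,214.5),.115)]: print(n,atz("top",T(*uv),z).round(4))
a=atz("top",T(70,232),zp);b=atz("top",T(270,230.5),zp);print(np.degrees(np.arctan2(-(a-b)[0],(a-b)[1])))
a=atz("top",T(447,220),.115);b=atz("top",T(598,214.5),.115);print(np.degrees(np.arctan2(-(a-b)[0],(a-b)[1])))
plan((.553,.155,.098),3.5)
```

```text
rod70 [0.5488 0.1159 0.1131]
rod270 [0.5495 0.0602 0.1131]
tip [0.5494 0.0502 0.1131]
bo mouth [0.552  0.0218 0.115 ]
bo end [5.526e-01 4.000e-04 1.150e-01]
bi [ 0.5541 -0.031   0.115 ]
0.7500000517631488
2.4500083806800816
t 13.8 pos [0.5483 0.1592 0.0951] yaw 3.48 tilt [ 7.e-04  1.e-04 -1.e+00] f [ 0.5  0.5 -1.5] w 0.0183
shift cm [-0.44  0.44 -0.29] turn -0.02
```

Emit:
servo_tool:
  targets:
    - [[0,0,-0.2,-1,10],[-0.5,0,-0.2,-1,10],[-1.2,-0.05,-0.2,-1,10],[-1.8,-0.1,-0.2,-1,10],[-1.8,-0.1,-0.2,-1,10]]

```text
time_s: 14.3
ee_pos: [0.5481, 0.1395, 0.0967]
tool_rot: [0.68, 0.733, -0.0, -0.0]
wrist_force: [1.0, -0.0, -1.1]
width: 0.0181
```

```bash
cat > tm.py <<'E'
from h import *
import sys
plan((.553,.155,.0972),4.5)
a=np.mean([bot.read_camera("top").astype(float) for _ in range(2)],0).astype(np.uint8)
crop(a,205,145,275,185,11,sys.argv[1])
E
python3 tm.py t12.png
python3 - <<'E'
from h import *
im=bot.read_camera("side"); crop(im,190,150,270,220,8,"s12.png")
E
```

```text
t 14.3 pos [0.5481 0.1395 0.0967] yaw 4.35 tilt [-3.e-04 -2.e-04 -1.e+00] f [ 1.  -0.  -1.1] w 0.0181
shift cm [ 1.51  0.6  -0.05] turn -0.15
```

View pics/t12.png

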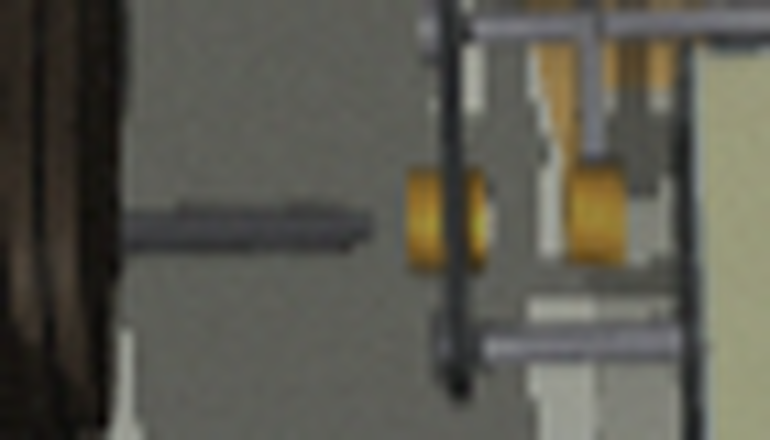

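View pics/s12.png

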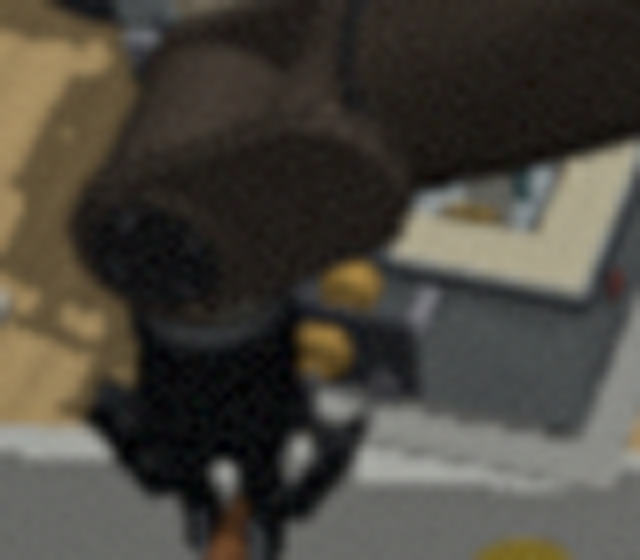

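Emit:
servo_tool:
  targets:
    - [[-0.5,0.1,0,0,10],[-1.2,0.05,0,0,10],[-2.0,0,0,0,10],[-2.8,-0.05,0,0,10],[-2.8,-0.05,0,0,10]]

```text
time_s: 14.95
ee_pos: [0.5499, 0.1114, 0.0967]
tool_rot: [0.68, 0.733, -0.0, 0.0]
wrist_force: [1.0, 0.3, -0.2]
width: 0.0186
```

```bash
python3 tm.py t13.png
```

```text
t 14.95 pos [0.5499 0.1114 0.0967] yaw 4.34 tilt [-0.e+00 -2.e-04 -1.e+00] f [ 1.   0.3 -0.2] w 0.0186
shift cm [ 4.32  0.64 -0.05] turn -0.16
```

View pics/t13.png

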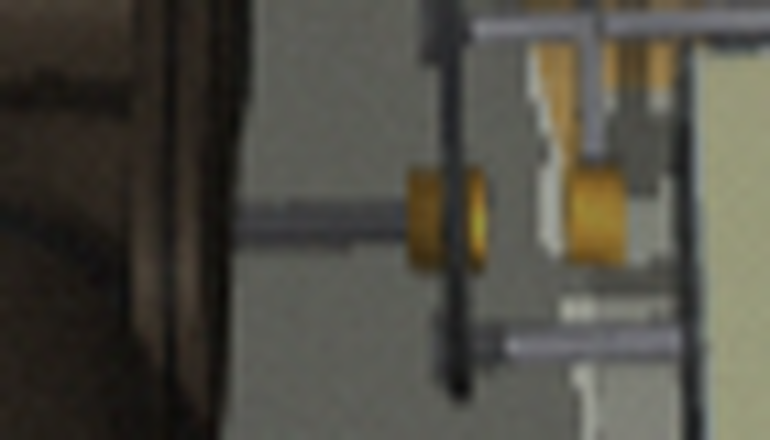

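Emit:
servo_tool:
  targets:
    - [[-0.6,-0.05,0,0,10],[-1.2,-0.05,0,0,10],[-1.8,-0.1,0,0,10],[-2.3,-0.1,0,0,10],[-2.3,-0.1,0,0,10]]

```text
time_s: 15.55
ee_pos: [0.5507, 0.0889, 0.0968]
tool_rot: [0.68, 0.734, -0.0, 0.0]
wrist_force: [-0.7, 0.2, -0.9]
width: 0.018
```

```bash
python3 tm.py t14.png
```

```text
t 15.55 pos [0.5507 0.0889 0.0968] yaw 4.38 tilt [ 1.e-04 -1.e-04 -1.e+00] f [-0.7  0.2 -0.9] w 0.018
shift cm [ 6.58  0.73 -0.04] turn -0.12
```

View pics/t14.png

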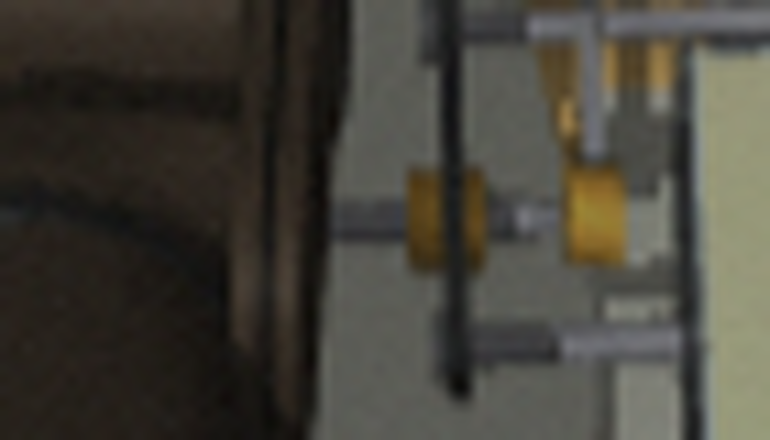

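Emit:
servo_tool:
  targets:
    - [[-0.3,0,0,-0.5,10],[-0.8,0,0,-0.6,10],[-1.3,-0.05,0,-0.6,10],[-1.8,-0.05,0,-0.6,10],[-1.8,-0.05,0,-0.6,10]]

```text
time_s: 16.15
ee_pos: [0.5516, 0.0709, 0.0968]
tool_rot: [0.676, 0.737, -0.0, 0.0]
wrist_force: [0.2, 0.1, -1.2]
width: 0.0178
```

```bash
python3 tm.py t15.png
```

```text
t 16.15 pos [0.5516 0.0709 0.0968] yaw 4.98 tilt [ 1.e-04 -1.e-04 -1.e+00] f [ 0.2  0.1 -1.2] w 0.0178
shift cm [ 8.37  0.87 -0.04] turn 0.48
```

View pics/t15.png

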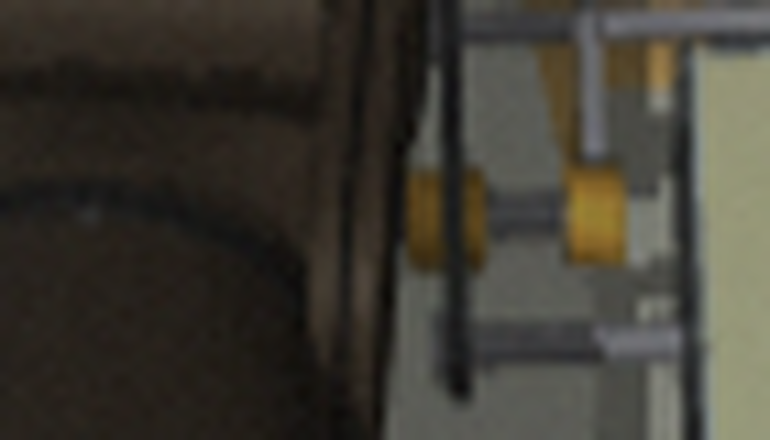

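Emit:
servo_tool:
  targets:
    - [[-0.4,0,0,0,10],[-0.8,-0.05,0,0,10],[-1.2,-0.05,0,0,10],[-1.2,-0.05,0,0,10]]

```text
time_s: 16.65
ee_pos: [0.552, 0.0595, 0.0968]
tool_rot: [0.676, 0.737, 0.0, -0.0]
wrist_force: [-0.2, 1.0, -0.5]
width: 0.0184
```

Emit:
servo_tool:
  targets:
    - [[-0.2,0,0,0,10],[-0.3,0,0,0,10],[-0.3,0,0,0,10]]

```text
time_s: 16.95
ee_pos: [0.5521, 0.0593, 0.097]
tool_rot: [0.676, 0.737, 0.002, -0.002]
wrist_force: [-0.6, 10.1, 1.5]
width: 0.0186
```

Emit:
servo_tool:
  targets:
    - [[-0.2,0,0,0,10],[-0.2,0,0,0,10]]

```text
time_s: 17.15
ee_pos: [0.5521, 0.0593, 0.0972]
tool_rot: [0.676, 0.737, 0.004, -0.004]
wrist_force: [-0.9, 15.2, 1.3]
width: 0.018
```

```bash
python3 tm.py t16.png
python3 - <<'E'
from h import *
im=bot.read_camera("side"); crop(im,190,130,290,220,7,"s16.png")
im=bot.read_camera("wrist"); crop(im,180,180,340,384,3,"w16.png")
E
```

```text
t 17.15 pos [0.5521 0.0593 0.0972] yaw 4.89 tilt [-5.000e-04  1.000e-02 -9.999e-01] f [-0.9 15.2  1.3] w 0.018
shift cm [9.53 0.9  0.1 ] turn 0.39
```

View pics/t16.png

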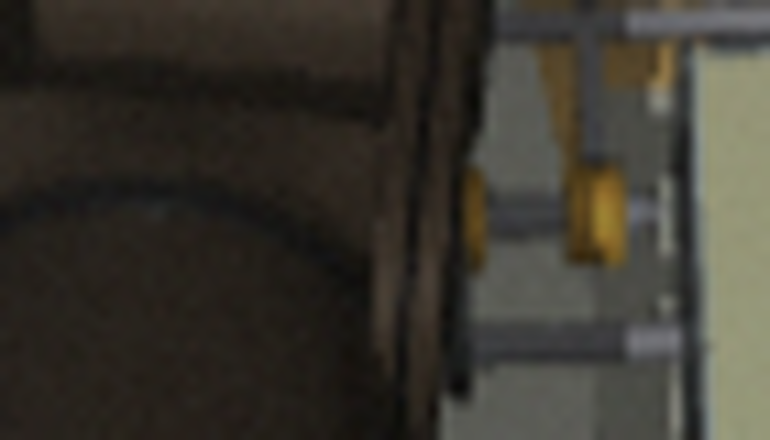

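View pics/s16.png

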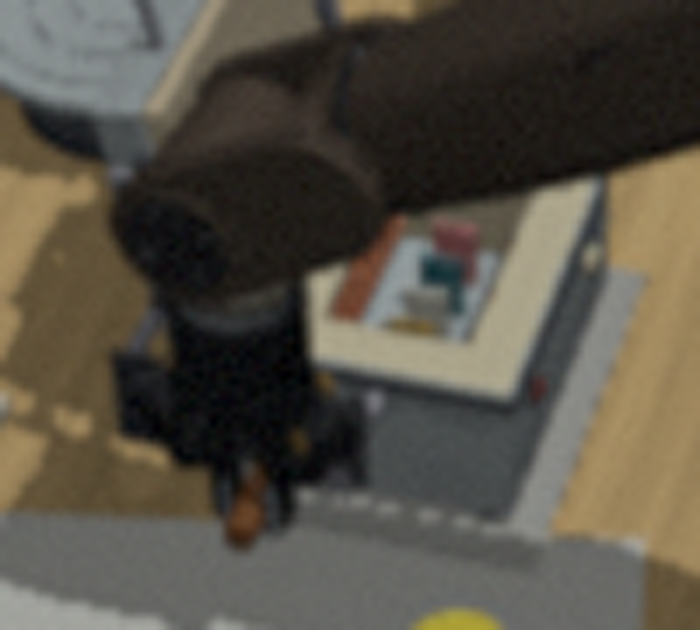

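View pics/w16.png

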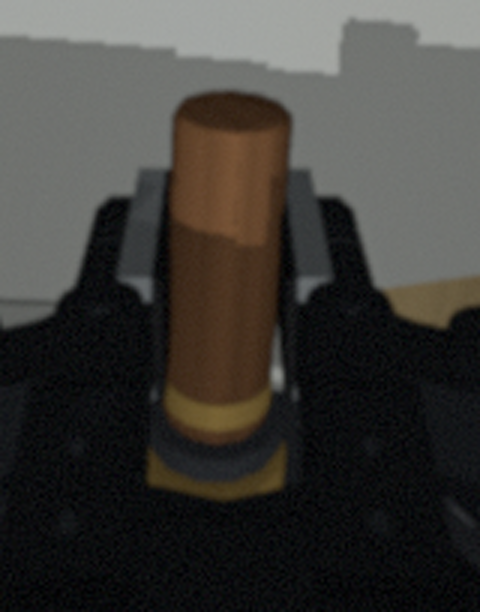

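Emit:
servo_tool:
  targets:
    - [[0.2,0,0,0,10],[0.2,0,0,0,10],[0.2,0,0,0,10]]

```text
time_s: 17.65
ee_pos: [0.5521, 0.0593, 0.097]
tool_rot: [0.676, 0.737, 0.002, -0.002]
wrist_force: [-0.9, 8.4, 0.6]
width: 0.0182
```

Run:
```python
from h import *
a=bot.read_camera("top"); cv2.imwrite("pics/t17.png",a[:,:,::-1])
im=bot.read_camera("wrist"); crop(im,180,180,340,384,3,"w17.png")
plan((.5521,.0593,.0972),4.9)
```

```text
t 17.75 pos [0.5521 0.0593 0.097 ] yaw 4.97 tilt [-3.0e-04  5.4e-03 -1.0e+00] f [-0.2  8.6  1.4] w 0.0181
shift cm [-0.    0.   -0.02] turn 0.07
```

View pics/t17.png

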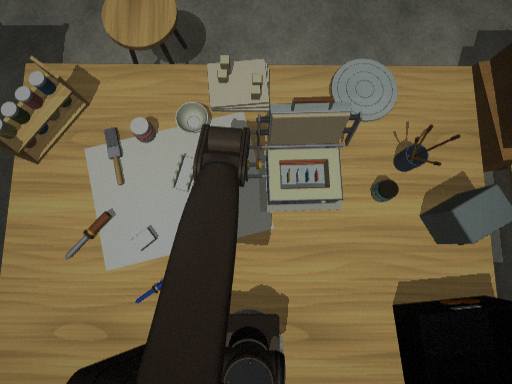

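View pics/w17.png

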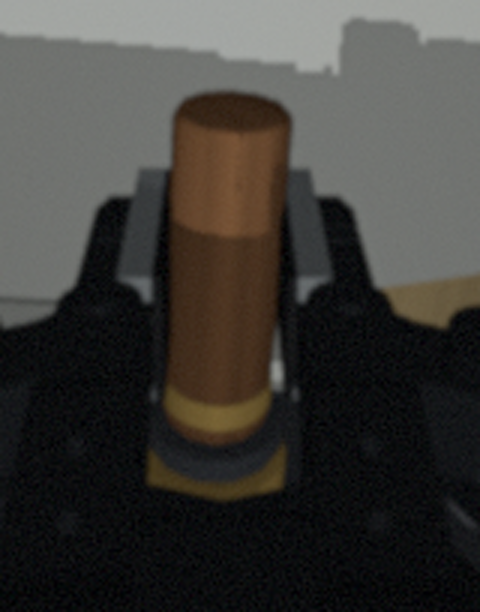

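The overview shows the lid open (handle at about pixel 312,100) and the bystanders in place. In the wrist crop the collar sits directly on the brass face at about (215,465). I'm handing the job in.

```bash
python3 -c "
from cell import bot
print(bot.close_job())"
```

```text
the job is handed in; nothing more can be done
None
```

The job is done and handed in at about 17.8 s of the 69 s allowed.

- **Lid:** I gripped the handle and guided the lid over its whole arc until it stopped against the stop, pushing with about 20 N at most. I let go only then, and it stayed open in the later pictures.
- **Pin:** I took the small brown pin from the brush rest. The larger brown one and the blue one on the table were left alone. It went through both bushings with almost no force until the collar met the bracket bushing, about 10 N rising to 15 N. I then eased the push to about 8 N.
- **Last checks:**
  - The wrist picture shows the collar against the brass face.
  - A top picture taken just after contact, before I eased the push, shows the tip sticking out past the inner bushing.
  - In the last top picture the other things that can be seen stand where they were. The arm hides the yellow jar there, but the side view showed its cap in place just before.
- **Did not agree:** The cameras differed by 1–2° on the kiln's angle, and the pin sat about 2–3° askew in the fingers. I corrected for both before and during insertion.

The gripper is still holding the pin, at 60 N, ready for you to fit the clip.

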